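Load a reference block into the dial comparator

TASK

Gauge the rectangular steel hardness reference block: push it with the fingertips along the comparator's plate and in under the low bridge until it is fully home against the stop bar behind the bridge, then push the red-knobbed swing latch fully shut behind it so that it is held there. Keep the block flat on the plate the whole way, never lifted or tipped, do not touch the dial gauge, and leave the other things on the table where they are.

Things in the scene. Friction and masses are not known exactly. Their poses are not given: they have to be found in the camera images.
- comparator: Fixed comparator: dark grey plate with guide rails, stop bar and steel bridge at its far half. Origin: underside of the plate, on the channel's centre line; x = direction the block is pushed in, y left, z up. In this frame (mm): plate x -126..114, y -85..85, top z 12; bridge x 40..88, y -48..48, underside z 26.5 (14.5 over the plate), top 36.5, screw heads to 40.5; stop bar's face x = 90.
- mouth (a point): Centre of the channel's mouth, on the plate's top (comparator frame 15, 0, 12 mm; axes as the comparator's). The near end of the block stands here when it is home. Channel 55 mm wide (y -27.5..27.5) between rails x 30..102, 14.5 mm high; flared lead-ins from x 11 to 30, 70 mm apart at their tips.
- home (a point): Where the centre of the block's underside must come: on the plate's top, on the centre line, 37.5 mm before the stop bar (comparator frame 52.5, 0, 12 mm). Axes as the comparator's.
- block: Loose grey ground steel reference block, 50 x 75 x 12 mm, about 0.35 kg. Origin: centre of its underside; x along the 50, y along the 75 mm, z up. Starts on the near part of the plate, left of the centre line, its 75 mm length within 0.3 rad of the channel's direction. It goes in lengthwise, either end first; 2.5 mm play each side and above; it slides easily on the oiled rails.
- latch (a joint): Angle (rad) of the swing latch. 0 = shut, at its stop: the bar points to the comparator's +y behind the block's near end, its pressure screw on the block (it pushes the last half mm home). Grows counter-clockwise from above: at 1.57 the bar points to -x, toward the plate's near edge. Starts at 1.8 to 2.25, range to 2.5, stays where left; friction 0.12 N m (1.5 N at the knob).
- pivot (a point): The latch's upright pivot on the plate's top, right of the mouth (comparator frame -2, -56, 12 mm). The bar reaches 86 mm from it, is 12 mm wide and lies 2.5 to 10.5 mm over the plate.
- knob (a point): Centre of the latch's red upright knob, 83 mm from the pivot: cylinder 15 mm in diameter, its foot 14.5 mm and top 40.5 mm over the plate (this point 27.5 mm). When shut it is at comparator x -2, y 27 mm.
- plunger (a joint): Lift (m) of the dial gauge's spring plunger, a domed contact point of 8 mm radius that hangs through the bridge at comparator x = 66 mm, 10.3 mm over the plate. The 12 mm block lifts it by about 1.5 mm as it slides under, against about 1 N; the red needle shows it.
- gauge: Dial gauge, delicate, not to be touched: 43 mm in diameter, face up, on top of the bridge at comparator x = 66 mm, y = 0, from z 36.5 to 55 mm. Origin: centre of its foot.
- round_block: Bystander, loose: round grey reference block, 64 mm in diameter, 13 mm high. Origin: centre of its underside.
- loupe: Bystander, loose: black loupe, 39 mm in diameter, 34 mm high. Origin: centre of its underside.
- ball_box: Bystander, loose: small blue-lidded parts box, 42 x 62 x 21 mm. Origin: centre of its underside.
- tweezers: Bystander, loose: steel tweezers, 15 x 124 x 8 mm, long along their y. Origin: centre of the underside.
- level: Bystander, loose: round bullseye level, 48 mm in diameter, 15 mm high. Origin: centre of its underside.
- red_mount: Bystander, loose: red specimen mount, 32 mm in diameter, 18 mm high. Origin: centre of its underside.
- pen: Bystander, loose: white marker pen with black cap, 12 x 136 x 14 mm, long along its y. Origin: centre of the underside.
Things that resemble listed ones, but are neither listed nor needed, are in the scene too. There is more than one size of the block; the one meant has the size given above.

How it is judged:
On the way:
1. the block is under the bridge, within 4 mm of the stop bar, flat on the plate (x of block in the frame of home between -0.004 and 0.003 m and y of block in the frame of home between -0.004 and 0.004 m and value of joint plunger above 0.001 m), for 0.2 s.
At the end, for the whole second after the job is handed in: The block lies flat on the plate under the bridge, within 2 mm of being hard against the stop bar, in line with the channel within 0.08 rad, with the gauge's plunger resting on it (lifted more than 1 mm), and the latch is shut to within 0.05 rad; everything is still and the robot is clear (x of block in the frame of home between -0.002 and 0.002 m and y of block in the frame of home between -0.004 and 0.004 m and angle between the y axis of block and the x axis of comparator, either way round below 0.08 rad and z of block in the frame of home below 0.002 m and value of joint plunger above 0.001 m and value of joint latch below 0.05 rad and linear speed of block below 0.01 m/s); the robot touches nothing.
It fails at once if the block is lifted more than 5 mm off the plate (z of block in the frame of comparator above 0.017 m).
It fails at once if the block tips by more than 0.12 rad (7 degrees) or falls off the plate (angle between block's own z axis and vertical above 0.12 rad or z of block in the frame of comparator below 0.006 m).
It fails at once if the robot touches the dial gauge (contact force between any of the fingers, the arm and gauge above 1 N).
It fails at once if a bystander is moved by more than 10 mm (distance of any of round_block, loupe, ball_box, tweezers, level, red_mount, pen from where it was at the start of the episode above 0.01 m).
It also fails if it takes over 69 s, if anything falls off the work surface, if the arm or the gripper's body presses on something with over 40 N, if the wrist force passes 120 N, or if a joint passes its speed limit or range.

ROBOT

A 6-joint arm with a two-finger parallel gripper is mounted at the origin on a cart in front of the work surface, level with it; the furniture and walls round the work are solid. World frame = base frame: x ahead of the robot, y to its left, z up, the work surface at z = 0. Lengths are in m, angles in rad, forces in N, time in s.
With the tool pointing down it reaches from about 0.275 to 1 m from the base axis. Payload 8.4 kg.
Tool frame: the origin (TCP) lies on the centre line of the jaws, within the pads' length; the fingertips stand 8 mm ahead of it and the grasp point (between the pads) lies 11 mm behind it; z points along the fingers, y is the line along which they close (so a half turn about z gives the same grasp; the last joint's range is limited). The gripper opens to 85 mm and grips with 20 to 120 N. Pads are 22 mm wide; open, the fingers measure 114 mm over their backs; the gripper's body (76 mm by 85 mm) begins 54 mm behind the grasp point. The pads swing forward as they close: fully open they stand 13 mm farther back than shut.
Start: joints at [-1.193, 0.353, 1.633, -0, 1.155, -0.002], TCP at [0.232, -0.58, 0.239] pointing down, gripper open.
Joint ranges: [-2.63, 2.63], [-0.92, 2.1], [0.06, 2.66], [-1.3, 4.44], [0, 2.69], [-3.02, 3.02]. Speed limits (rad/s): [2.22, 2.22, 2.79, 3.14, 3.14, 3.14].

INTERFACE

Orientations are given as a rotation vector (axis times angle).
In Python, from bench import ctrl gives the robot as it stands. The module is installed in compiled form; this text tells all that it offers.
- The arm moves only by the shell command python3 -m crank 'ROWS' [FORCE]. ROWS is JSON, a list of rows, each an object of numbers: "fingers": the opening, from -1 (shut) to 1 (fully open); "dx", "dy", "dz": the shift along the tool's x, y, z in m; "spin": the turn about the tool's z in degrees. A call has 1 to 8 rows; each row shifts and turns the commanded pose from where the row before left it, along the tool's axes as they then stand; what a row does not reach is not made up. A row lasts 1/8 s, in which the tool goes at most 62.5 mm and 10.7 degrees, less where a joint would pass 70% of its speed; a pose out of reach is approached as far as the arm can. A call is refused whole if a number of a shift passes 0.0625 or a number of a turn 10.7, either way. A call with a gripper value outside its range is refused whole. The fingers move at their own pace and stop on an object; FORCE is the grip in N (left out, the last holds). Time passes only in rows, so rows that do not move let the fingers close. It gives the time, the measured TCP pose, the force, the opening and the grip force at its end, in the units of the state.
- ctrl.get_state(): the state, without advancing time (a new reading comes with each control period).
- ctrl.capture(name): name is "scene" or "side" or "wrist"; returns (picture, depth): 400x640x3 uint8, red, green, blue; 400x640 float32, m along the optical axis (not along the pixel's ray), 0 where there is no reading.
- ctrl.camera_info(name): a dict with "K" (3x3 intrinsics, pixels), "dist" ([k1, k2, p1, p2, k3] as OpenCV has them; the pictures are not rectified), "R" (3x3) and "t" (3): a world point X has camera coordinates R X + t. Camera axes: x right, y down, z forward; pixel columns grow to the right and rows downward; lengths in m; the calibration is good to about 2 mm. A picture is of the moment at which its call begins: read the wrist's pose just before it. camera_info takes no time and is no camera call; for the wrist camera it gives the pose at the moment of the call.
- ctrl.finish_job(): hands the job in; it is judged then, once.
The state is a dict: "clock": time; "q": joint angles; "qd": joint speeds; "effort": joint torques, N m; "eef_pos": TCP position; "tcp_rot": TCP orientation; "force": force on the tool from outside, world axes, zero at the start; "ft_torque": the same for the moment, N m; "opening": opening from 0.0 (shut) to 1.0 (fully open); "grip_force": force on a finger pad.
Only numpy, scipy, OpenCV 4.12 (cv2) and the standard library are available. Lean on these libraries where they do the work, as an engineer would, in place of code of your own. Each camera call takes 0.05 s, during which the arm holds its last target. There are 200 camera calls.

## Working session

There is one attempt and no reset: what is moved stays moved. The work goes in short steps, Python scripts to look and compute and a shell command to move; the robot and the scene stay as the last step left them, time stands still between calls to the robot, and variables do not carry over. Pictures are saved under pics/ and viewed, at most 10 in all, crops included, and the job is handed in when it is done.

```bash
mkdir -p pics; cat > h.py <<'E'
import numpy as np, cv2
from bench import ctrl
def snap(n,name):
    im,d=ctrl.capture(n); cv2.imwrite(f'pics/{name}.png',im[:,:,::-1]); np.savez(f'pics/{name}.npz',im=im,d=d,**{k:np.array(v) for k,v in ctrl.camera_info(n).items()}); return im,d
def load(name): return np.load(f'pics/{name}.npz')
def cloud(c):
    h,w=c['d'].shape; u,v=np.meshgrid(np.arange(w),np.arange(h))
    p=cv2.undistortPoints(np.stack([u,v],-1).reshape(-1,1,2).astype(float),c['K'],c['dist']).reshape(h,w,2)
    d=c['d'][...,None]; X=np.concatenate([p*d,d],-1)
    return (X-c['t'])@c['R']
def ray(c,uv,z):
    p=cv2.undistortPoints(np.array(uv,float).reshape(-1,1,2),c['K'],c['dist']).reshape(-1,2)
    D=np.c_[p,np.ones(len(p))]@c['R']; o=-c['R'].T@c['t']
    return o+D*((z-o[2])/D[:,2])[:,None]
E
python3 - <<'E'
from h import *
print(ctrl.get_state())
a,_=snap('scene','s0'); b,_=snap('side','d0')
for n in('s0','d0'):
    c=load(n); print(n,-c['R'].T@c['t'],c['K'][0,0])
E
```

```text
{'clock': 0.0, 'q': array([-1.19340348e+00,  3.53663962e-01,  1.63415670e+00, -9.93876242e-06,
        1.15518337e+00, -2.39163994e-03]), 'qd': array([ 0.0012147 ,  0.00045733, -0.00016285, -0.00105164,  0.00039465,
       -0.00173574]), 'effort': array([ 4.27058894e-04, -6.05247688e+01, -3.42073238e+01,  1.33699050e-04,
        9.36909928e-03,  7.74082878e-06]), 'eef_pos': array([ 0.23152768, -0.5800242 ,  0.23854214]), 'tcp_rot': array([-3.08375993e+00, -5.92730052e-01,  4.27097345e-04]), 'force': array([-0.22187983, -0.44829323, -0.0191033 ]), 'ft_torque': array([ 0.04954845, -0.01693746,  0.01295081]), 'grip_force': 0.0, 'opening': 0.9974514327972621}
s0 [0.10169187 0.7231562  0.62490905] 432.33348654925436
d0 [ 0.47947157 -0.70117479  0.40880794] 377.96472307348483
```

View pics/s0.png

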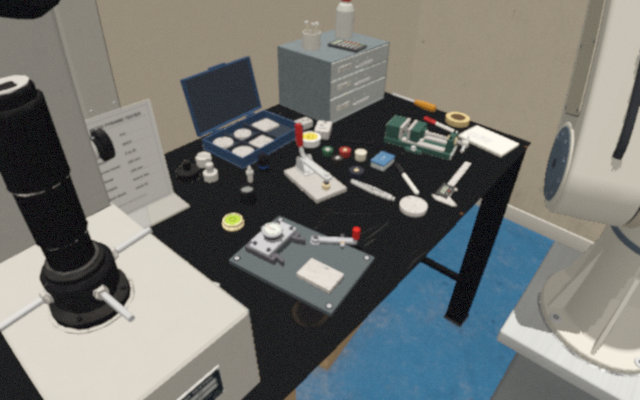

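View pics/d0.png

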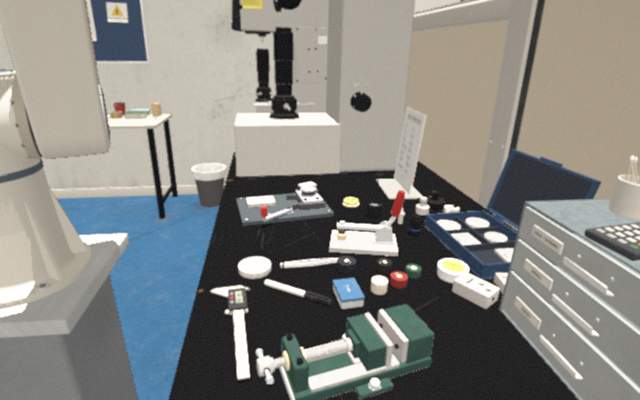

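The scene view shows the comparator plate, with corners near (231,261), (282,217), (375,258) and (329,306). The block is at (320,272), the latch knob at (357,234), and the gauge and bridge at about (270,237). The other red-handled device at (305,165) is a decoy clamp. Next I'll get a rough pose for the comparator.

```bash
python3 - <<'E'
from h import *
c=load('s0'); 
P=ray(c,[(231,261),(282,217),(375,258),(329,306)],0.012); print(P.round(3)); 
for i in range(4): print(np.linalg.norm(P[i]-P[(i+1)%4]))
print(P.mean(0))
print('block',ray(c,[(321,258),(297,272),(320,292),(343,273)],0.024).round(3))
print('knob',ray(c,[(357,228)],0.05),ray(c,[(357,240)],0.028))
X=cloud(c)
for uv in [(320,275),(250,265),(357,234),(272,230)]: print(uv,X[uv[1],uv[0]].round(3))
w=ctrl.camera_info('wrist'); R=np.array(w['R']); print('wrist',-R.T@w['t'],R,np.array(w['K'])[0,0])
E
```

```text
[[0.622 0.369 0.012]
 [0.645 0.203 0.012]
 [0.415 0.169 0.012]
 [0.406 0.325 0.012]]
0.168556210340082
0.23240998739164978
0.1560004411961463
0.2210373325168845
[0.52222247 0.26639229 0.012     ]
block [[0.488 0.251 0.024]
 [0.497 0.311 0.024]
 [0.433 0.319 0.024]
 [0.431 0.254 0.024]]
knob [[0.47370821 0.15657081 0.05      ]] [[0.46512446 0.16519962 0.028     ]]
(320, 275) [0.461 0.286 0.023]
(250, 265) [0.584 0.353 0.014]
(357, 234) [0.466 0.166 0.045]
(272, 230) [0.592 0.283 0.056]
wrist [ 0.30230856 -0.55149266  0.37469151] [[ 0.37138552 -0.92847676 -0.00192572]
 [-0.88534541 -0.35475651  0.30051843]
 [-0.27970754 -0.10990327 -0.95377406]] 341.6994417787194
```

```bash
python3 -m crank '[{"dx":0.04,"dy":-0.045},{"dx":0.04,"dy":-0.045},{"dx":0.04,"dy":-0.045},{"dx":0.04,"dy":-0.045},{"dx":0.04,"dy":-0.045},{"dx":0.04,"dy":-0.045},{"dx":0.04,"dy":-0.045},{"dx":0.04,"dy":-0.045}]'; python3 -m crank '[{"dx":0.04,"dy":-0.045},{"dx":0.04,"dy":-0.045},{"dx":0.04,"dy":-0.045},{"dx":0.04,"dy":-0.045},{"dx":0.04,"dy":-0.045},{"dx":0.04,"dy":-0.045},{"dx":0.02,"dy":-0.02},{"spin":10}]'
python3 - <<'E'
from h import *
snap('wrist','w0')
E
```

```text
validation failed for argument at $[0]...
validation failed for argument at $[0]...
```

View pics/w0.png

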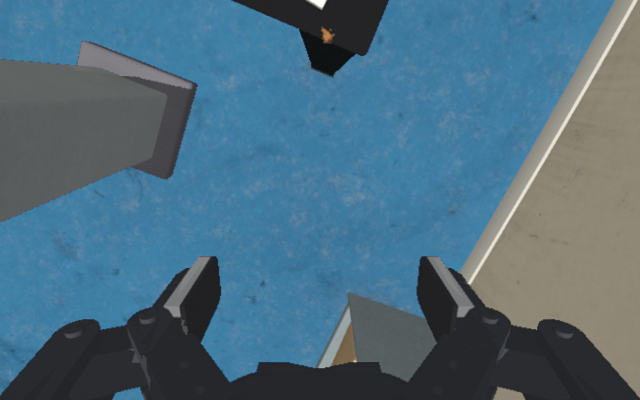

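Both calls were refused and the arm hasn't moved, so the wrist picture shows only the floor and the open fingers. The rows probably need every key filled in.

```bash
python3 -m crank '[{"fingers":1,"dx":0.04,"dy":-0.045,"dz":0,"spin":0},{"fingers":1,"dx":0.04,"dy":-0.045,"dz":0,"spin":0},{"fingers":1,"dx":0.04,"dy":-0.045,"dz":0,"spin":0},{"fingers":1,"dx":0.04,"dy":-0.045,"dz":0,"spin":0},{"fingers":1,"dx":0.04,"dy":-0.045,"dz":0,"spin":0},{"fingers":1,"dx":0.04,"dy":-0.045,"dz":0,"spin":0},{"fingers":1,"dx":0.04,"dy":-0.045,"dz":0,"spin":0},{"fingers":1,"dx":0.04,"dy":-0.045,"dz":0,"spin":0}]'
```

```text
clock: 1.15
eef_pos: [0.3958, -0.1257, 0.2395]
tcp_rot: [3.085, 0.592, 0.001]
force: [0.5, -1.2, 0.5]
opening: 0.997
grip_force: 0.0
```

```bash
python3 -m crank '[{"fingers":1,"dx":0.04,"dy":-0.045,"dz":0,"spin":0},{"fingers":1,"dx":0.04,"dy":-0.045,"dz":0,"spin":0},{"fingers":1,"dx":0.04,"dy":-0.045,"dz":0,"spin":0},{"fingers":1,"dx":0.04,"dy":-0.045,"dz":0,"spin":0},{"fingers":1,"dx":0.04,"dy":-0.045,"dz":0,"spin":0},{"fingers":1,"dx":0.03,"dy":-0.03,"dz":0,"spin":0},{"fingers":1,"dx":0,"dy":0,"dz":0,"spin":10},{"fingers":1,"dx":0,"dy":0,"dz":0,"spin":3}]'
python3 - <<'E'
from h import *
snap('wrist','w1')
E
```

```text
clock: 2.15
eef_pos: [0.5143, 0.1953, 0.2388]
tcp_rot: [3.132, 0.237, -0.001]
force: [-0.4, -0.2, -0.0]
opening: 0.996
grip_force: 0.0
```

View pics/w1.png

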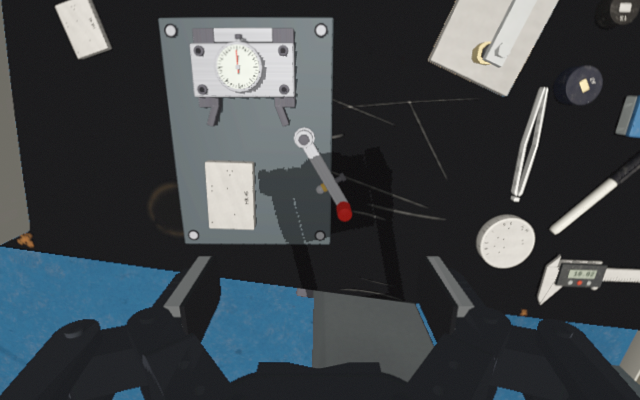

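The wrist view shows the whole comparator, with plate corners near (160,18), (332,17), (330,244) and (187,244). The pivot is at (304,138), the knob at (344,212) and the gauge at (240,67). There are two candidate blocks: one on the plate at (230,195), and one off the plate at (84,27). I'll measure both and crop in on them.

```bash
cat > m.py <<'E'
from h import *
def rect_pose(c,mask,z):
    m=cv2.morphologyEx(mask.astype(np.uint8),cv2.MORPH_OPEN,np.ones((3,3)))
    k=max(cv2.findContours(m,0,1)[0],key=cv2.contourArea).reshape(-1,2)
    W=ray(c,k,z)[:,:2]; return cv2.minAreaRect((W*1000).astype(np.float32)),k
E
python3 - <<'E'
from m import *
c=load('w1'); im=c['im']; X=cloud(c)
def box(u0,u1,v0,v1):
    m=np.zeros(im.shape[:2],bool); m[v0:v1,u0:u1]=1; return m
g=im.min(2)
print('plate', ray(c,[(160,18),(332,17),(330,244),(187,244)],.012).round(4).tolist())
print('screws',ray(c,[(171,31),(321,31),(320,235),(194,235)],.013).round(4).tolist())
print('block',rect_pose(c,box(195,262,152,238)&(g>135),.024)[0])
print('off',rect_pose(c,box(50,115,0,65)&(g>110),.012)[0])
print('pivot',ray(c,[(304.5,138)],.026),'knob top',ray(c,[(344,211)],.0525))
print('gaugeface',ray(c,[(240,67)],.055))
for b in [(200,220,170,220),(265,290,205,235),(75,90,20,40)]: print(np.median(X[b[2]:b[3],b[0]:b[1],2]))
s=cv2.resize(im[0:260,20:360],None,fx=2.3,fy=2.3,interpolation=2)[:,:,::-1]; cv2.imwrite('pics/c1.png',s)
E
```

```text
plate [[0.6311, 0.3684, 0.012], [0.6558, 0.2036, 0.012], [0.4188, 0.1673, 0.012], [0.3934, 0.3331, 0.012]]
screws [[0.6208, 0.3569, 0.013], [0.6418, 0.2121, 0.013], [0.4288, 0.1806, 0.013], [0.4067, 0.325, 0.013]]
block ((463.9037780761719, 284.846923828125), (76.78553771972656, 50.67383575439453), 6.602598190307617)
off ((612.9351196289062, 445.40216064453125), (51.64590835571289, 36.455665588378906), 24.569923400878906)
pivot [[0.53852786 0.21339214 0.026     ]] knob top [[0.47593094 0.16360192 0.0525    ]]
gaugeface [[0.59635373 0.2777852  0.055     ]]
0.024974474999592548
0.013396903683023098
0.009926078387998923
```

View pics/c1.png

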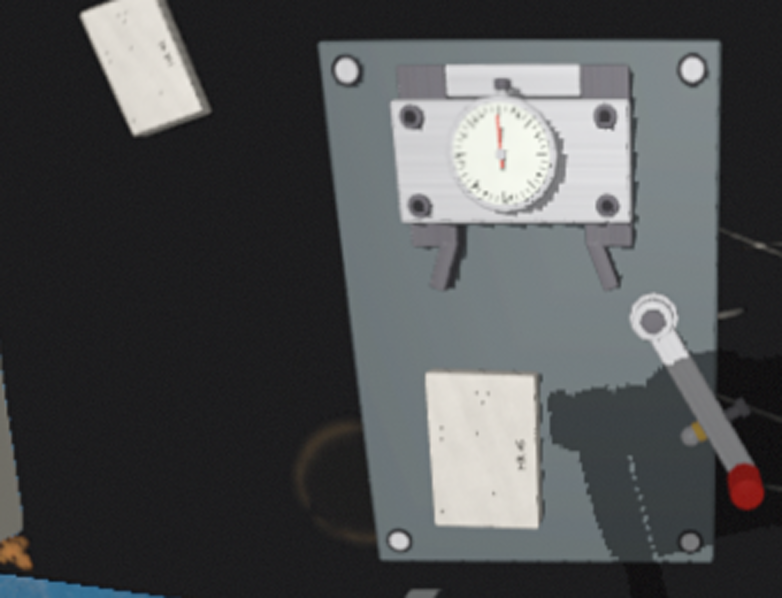

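The crop confirms that the block on the plate at (230,195) measures 77 x 51 mm at z 0.025. It is the 50 x 75 block; the one at (84,27) is about 51 x 36 mm. The comparator origin is about (0.531, 0.269) with yaw 0.15, which matches the tool's current yaw. I'll close lightly on the block's sides so I can slide it flat to the centre line, then push it from behind.

```bash
python3 -m crank '[{"fingers":1,"dx":-0.009,"dy":-0.024,"dz":0.035,"spin":0},{"fingers":1,"dx":-0.009,"dy":-0.024,"dz":0.035,"spin":0},{"fingers":1,"dx":-0.009,"dy":-0.024,"dz":0.035,"spin":0},{"fingers":0.8,"dx":-0.0095,"dy":-0.024,"dz":0.035,"spin":0},{"fingers":0.8,"dx":0,"dy":0,"dz":0.03,"spin":0},{"fingers":0.8,"dx":0,"dy":0,"dz":0.02,"spin":0},{"fingers":0.8,"dx":0,"dy":0,"dz":0,"spin":0}]' 20
python3 - <<'E'
from h import *
snap('wrist','w2'); print(ctrl.get_state()['eef_pos'],ctrl.get_state()['opening'])
E
```

```text
clock: 3.08
eef_pos: [0.4627, 0.2833, 0.0479]
tcp_rot: [3.131, 0.241, -0.004]
force: [-0.1, 0.2, 0.5]
opening: 0.899
grip_force: 0.0
[0.46348222 0.28366776 0.04897884] 0.9024354255547298
```

View pics/w2.png

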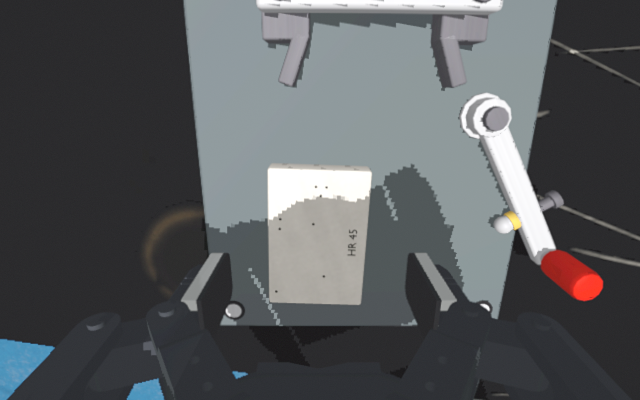

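The fingers straddle the block at (318,235) with even clearance on both sides. The latch bar is well clear on the right. Descend and close.

```bash
python3 -m crank '[{"fingers":0.6,"dx":0,"dy":0,"dz":0.015,"spin":0},{"fingers":0.5,"dx":0,"dy":0,"dz":0.011,"spin":0},{"fingers":0.4,"dx":0,"dy":0,"dz":0,"spin":0},{"fingers":0.3,"dx":0,"dy":0,"dz":0,"spin":0},{"fingers":0.2,"dx":0,"dy":0,"dz":0,"spin":0},{"fingers":0.1,"dx":0,"dy":0,"dz":0,"spin":0},{"fingers":0.0,"dx":0,"dy":0,"dz":0,"spin":0},{"fingers":0.0,"dx":0,"dy":0,"dz":0,"spin":0}]' 20
```

```text
clock: 4.12
eef_pos: [0.4641, 0.2842, 0.0238]
tcp_rot: [-3.132, -0.24, -0.001]
force: [-1.2, 0.3, 5.5]
opening: 0.578
grip_force: 20.5
```

```bash
python3 -m crank '[{"fingers":0.0,"dx":0,"dy":0.008,"dz":0,"spin":0},{"fingers":0.0,"dx":0,"dy":0.009,"dz":0,"spin":0},{"fingers":0.0,"dx":0,"dy":0.008,"dz":0,"spin":0},{"fingers":0.0,"dx":0.01,"dy":0,"dz":0,"spin":0},{"fingers":0.0,"dx":0.01,"dy":0,"dz":0,"spin":0},{"fingers":0.0,"dx":0.01,"dy":0,"dz":0,"spin":0},{"fingers":0.0,"dx":0,"dy":0,"dz":0,"spin":0}]' 20
python3 - <<'E'
from h import *
snap('wrist','w3')
E
```

```text
clock: 5.0
eef_pos: [0.4967, 0.2627, 0.0235]
tcp_rot: [3.131, 0.239, -0.003]
force: [-4.0, -0.5, 9.7]
opening: 0.574
grip_force: 20.8
```

View pics/w3.png

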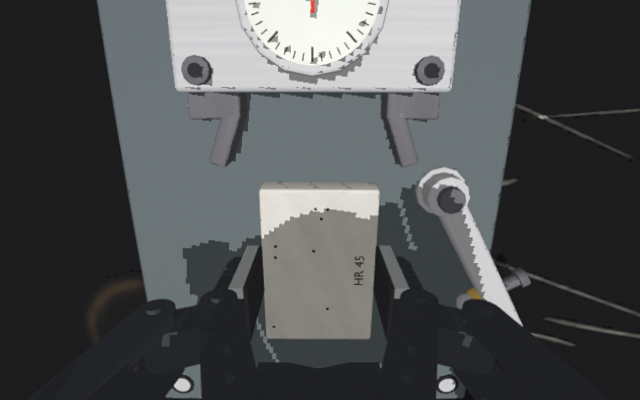

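The block is held square between the fingers. Its centre line is at column 320, and the lead-in tips at (220,163) and (408,163) centre on 314, so it sits about 2 mm too far right. I'll shift left, slide it into the flare, release and rise.

```bash
python3 -m crank '[{"fingers":0.0,"dx":0.008,"dy":-0.002,"dz":0,"spin":0},{"fingers":0.0,"dx":0.008,"dy":0,"dz":0,"spin":0},{"fingers":0.0,"dx":0,"dy":0,"dz":0,"spin":0},{"fingers":0.25,"dx":0,"dy":0,"dz":0,"spin":0},{"fingers":0.5,"dx":0,"dy":0,"dz":0,"spin":0},{"fingers":0.6,"dx":0,"dy":0,"dz":0,"spin":0},{"fingers":0.6,"dx":0,"dy":0,"dz":-0.03,"spin":0},{"fingers":0.6,"dx":-0.02,"dy":0,"dz":-0.03,"spin":0}]' 20
python3 -m crank '[{"fingers":0.0,"dx":-0.04,"dy":0,"dz":0,"spin":0},{"fingers":-0.5,"dx":-0.02,"dy":0,"dz":0,"spin":0},{"fingers":-0.5,"dx":0,"dy":0,"dz":0,"spin":0},{"fingers":-0.5,"dx":0,"dy":0,"dz":0,"spin":0}]' 20
python3 - <<'E'
from h import *
snap('wrist','w4')
E
```

```text
clock: 6.05
eef_pos: [0.4938, 0.2653, 0.0838]
tcp_rot: [-3.132, -0.239, -0.001]
force: [0.2, -0.6, 0.1]
opening: 0.796
grip_force: 0.0
clock: 6.55
eef_pos: [0.4348, 0.2565, 0.0835]
tcp_rot: [-3.132, -0.24, -0.002]
force: [0.2, -0.1, 0.0]
opening: 0.247
grip_force: 0.0
```

View pics/w4.png

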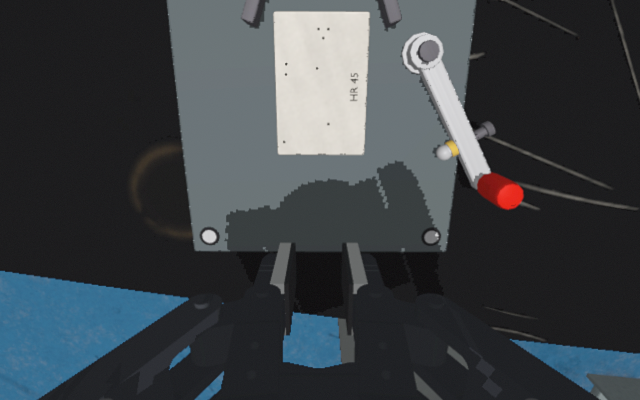

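The block stands flat and square in the flare; its rear edge runs from (276,155) to (364,154). Both fingertips are behind it, centred at about column 319.

```bash
cat >> m.py <<'E'
O=np.array([.5307,.2690]); Y=.150
def comp(p): d=np.atleast_2d(p)[:,:2]-O; c,s=np.cos(Y),np.sin(Y); return np.c_[d@[c,s],d@[-s,c]]*1000
E
python3 - <<'E'
from m import *
c=load('w4')
print('rear',comp(ray(c,[(277,155),(364,154)],.024)),'front',comp(ray(c,[(274,12),(369,12)],.024)))
print('screws',comp(ray(c,[(209,236),(431,236)],.013)), 'tcp',comp(ctrl.get_state()['eef_pos']))
print('pivot/knob',comp(ray(c,[(428,49)],.027)),comp(ray(c,[(511,195)],.0525)))
E
```

```text
rear [[-57.82815501  26.43674915]
 [-57.05138604 -23.92929829]] front [[ 17.20991306  25.7133682 ]
 [ 17.38777062 -23.47005098]]
screws [[-114.18344768   74.59987061]
 [-113.59723067  -72.14740286]] tcp [[-96.56029606   1.92865796]]
pivot/knob [[ -0.54848434 -54.85316035]] [[-72.67529789 -97.2448558 ]]
```

```bash
python3 -m crank '[{"fingers":-0.5,"dx":0,"dy":0,"dz":0.04,"spin":0},{"fingers":-0.5,"dx":0,"dy":0,"dz":0.019,"spin":0},{"fingers":-0.5,"dx":0,"dy":0,"dz":0,"spin":0},{"fingers":-0.5,"dx":0.01,"dy":0,"dz":0,"spin":0},{"fingers":-0.5,"dx":0.01,"dy":0,"dz":0,"spin":0},{"fingers":-0.5,"dx":0.005,"dy":0,"dz":0,"spin":0},{"fingers":-0.5,"dx":0.005,"dy":0,"dz":0,"spin":0},{"fingers":-0.5,"dx":0.005,"dy":0,"dz":0,"spin":0}]' 20
python3 -m crank '[{"fingers":-0.5,"dx":0.007,"dy":0,"dz":0,"spin":0},{"fingers":-0.5,"dx":0.007,"dy":0,"dz":0,"spin":0},{"fingers":-0.5,"dx":0.007,"dy":0,"dz":0,"spin":0},{"fingers":-0.5,"dx":0.007,"dy":0,"dz":0,"spin":0},{"fingers":-0.5,"dx":0.007,"dy":0,"dz":0,"spin":0},{"fingers":-0.5,"dx":0.005,"dy":0,"dz":0,"spin":0}]' 20
```

```text
clock: 7.6
eef_pos: [0.4678, 0.261, 0.0243]
tcp_rot: [3.132, 0.24, -0.003]
force: [-3.1, -0.7, 1.9]
opening: 0.251
grip_force: 1.7
clock: 8.35
eef_pos: [0.5082, 0.2675, 0.0242]
tcp_rot: [3.132, 0.24, -0.0]
force: [-4.7, -1.7, 3.0]
opening: 0.253
grip_force: 2.9
```

```bash
python3 -m crank '[{"fingers":-0.5,"dx":0.006,"dy":0,"dz":0,"spin":0},{"fingers":-0.5,"dx":0.006,"dy":0,"dz":0,"spin":0},{"fingers":-0.5,"dx":0.005,"dy":0,"dz":0,"spin":0},{"fingers":-0.5,"dx":0.003,"dy":0,"dz":0,"spin":0},{"fingers":-0.5,"dx":0.001,"dy":0,"dz":0,"spin":0},{"fingers":-0.5,"dx":0,"dy":0,"dz":0,"spin":0}]' 20
python3 -m crank '[{"fingers":-0.5,"dx":0.001,"dy":0,"dz":0,"spin":0},{"fingers":-0.5,"dx":0.001,"dy":0,"dz":0,"spin":0},{"fingers":-0.5,"dx":0.001,"dy":0,"dz":0,"spin":0}]' 20
```

```text
clock: 9.1
eef_pos: [0.5287, 0.2706, 0.0242]
tcp_rot: [-3.132, -0.24, -0.0]
force: [-1.2, -0.4, -0.8]
opening: 0.248
grip_force: 1.1
clock: 9.48
eef_pos: [0.5317, 0.2712, 0.0243]
tcp_rot: [-3.132, -0.24, -0.0]
force: [-2.5, -0.9, -1.4]
opening: 0.254
grip_force: 1.3
```

```bash
python3 -m crank '[{"fingers":-0.5,"dx":0.001,"dy":0,"dz":0,"spin":0},{"fingers":-0.5,"dx":0.001,"dy":0,"dz":0,"spin":0},{"fingers":-0.5,"dx":0.001,"dy":0,"dz":0,"spin":0}]' 20
python3 -m crank '[{"fingers":-0.5,"dx":0.001,"dy":0,"dz":0,"spin":0},{"fingers":-0.5,"dx":0,"dy":0,"dz":0,"spin":0}]' 20
```

```text
clock: 9.85
eef_pos: [0.5346, 0.2716, 0.0243]
tcp_rot: [-3.132, -0.24, -0.0]
force: [-2.6, -0.7, -1.7]
opening: 0.246
grip_force: 1.2
clock: 10.1
eef_pos: [0.5354, 0.2717, 0.0242]
tcp_rot: [3.132, 0.24, -0.001]
force: [-3.0, 0.3, -1.3]
opening: 0.247
grip_force: 1.6
```

```bash
python3 -m crank '[{"fingers":-0.5,"dx":0.001,"dy":0,"dz":0,"spin":0},{"fingers":-0.5,"dx":0,"dy":0,"dz":0,"spin":0}]' 20
python3 -m crank '[{"fingers":-0.5,"dx":0.001,"dy":0,"dz":0,"spin":0},{"fingers":-0.5,"dx":0,"dy":0,"dz":0,"spin":0}]' 20
python3 - <<'E'
from h import *
snap('wrist','w5')
E
```

```text
clock: 10.35
eef_pos: [0.5354, 0.2717, 0.0242]
tcp_rot: [3.132, 0.24, -0.003]
force: [-6.3, 0.1, 2.0]
opening: 0.246
grip_force: 3.4
clock: 10.6
eef_pos: [0.5355, 0.2717, 0.0242]
tcp_rot: [3.132, 0.24, -0.006]
force: [-10.6, 0.1, 4.1]
opening: 0.255
grip_force: 5.1
```

View pics/w5.png

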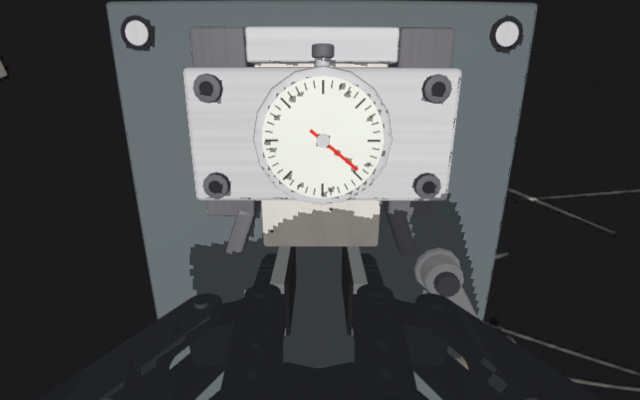

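The block is home: motion stopped and the force rose to 10 N. Its near end is square between the lead-ins at (320,245), and the needle has swung. Next is the latch at θ≈2.10, so I'll back off, rise, go to the far side of the knob and turn the tool to face it.

```bash
python3 -m crank '[{"fingers":-0.5,"dx":-0.012,"dy":0,"dz":0,"spin":0},{"fingers":-0.5,"dx":-0.015,"dy":0,"dz":0,"spin":0},{"fingers":-0.8,"dx":0,"dy":0,"dz":-0.04,"spin":0},{"fingers":-0.8,"dx":0,"dy":0,"dz":-0.036,"spin":0},{"fingers":-0.8,"dx":-0.012,"dy":0.042,"dz":0,"spin":0},{"fingers":-0.8,"dx":-0.012,"dy":0.042,"dz":0,"spin":0},{"fingers":-0.8,"dx":-0.012,"dy":0.04,"dz":0,"spin":0},{"fingers":-0.8,"dx":0,"dy":0,"dz":0,"spin":-10}]' 20
python3 -m crank '[{"fingers":-0.8,"dx":0,"dy":0,"dz":0,"spin":-10},{"fingers":-0.8,"dx":0,"dy":0,"dz":0,"spin":-10},{"fingers":-0.8,"dx":0,"dy":0,"dz":0,"spin":-10},{"fingers":-0.8,"dx":0,"dy":0,"dz":0,"spin":-10},{"fingers":-0.8,"dx":0,"dy":0,"dz":0,"spin":-10},{"fingers":-0.8,"dx":0,"dy":0,"dz":0,"spin":-10},{"fingers":-0.8,"dx":0,"dy":0,"dz":0,"spin":-10},{"fingers":-0.8,"dx":0,"dy":0,"dz":0,"spin":-10}]'
python3 -m crank '[{"fingers":-0.8,"dx":0,"dy":0,"dz":0,"spin":-10},{"fingers":-0.8,"dx":0,"dy":0,"dz":0,"spin":-10},{"fingers":-0.8,"dx":0,"dy":0,"dz":0,"spin":-10},{"fingers":-0.8,"dx":0,"dy":0,"dz":0,"spin":0}]'
cat >> m.py <<'E'
from scipy.spatial.transform import Rotation as Ro
O=np.array([.5317,.2704]); PV=np.array([.5381,.2147])
def tool(p):
    s=ctrl.get_state(); return (Ro.from_rotvec(s['tcp_rot']).inv().apply(np.array(p)-s['eef_pos'])*1000).round(1)
def knob(c):
    i=c['im'].astype(int); X=cloud(c); m=(i[...,0]>110)&(i[...,1]<70)&(i[...,2]<70)
    m&=(np.linalg.norm(np.nan_to_num(X[...,:2])-PV,axis=-1)<.11)&(c['d']>0); P=X[m]; return m.sum(),np.median(P,0),(P.min(0)+P.max(0))/2
E
python3 - <<'E'
from m import *
snap('scene','s6'); s=ctrl.get_state(); print(s['q'],Ro.from_rotvec(s['tcp_rot']).as_matrix()[:,0],s['eef_pos'])
n,k,b=knob(load('s6')); print(n,k,b,'knob in tool',tool(k),tool(b)); print('pivot in tool',tool([*PV,.04]),'model knob',tool([.4733,.1621,.04]))
E
```

```text
clock: 11.65
eef_pos: [0.493, 0.1375, 0.1004]
tcp_rot: [3.099, 0.513, 0.0]
force: [-0.1, 0.8, -0.3]
opening: 0.1
grip_force: 0.0
clock: 12.65
eef_pos: [0.4939, 0.1399, 0.1005]
tcp_rot: [2.038, 2.39, 0.001]
force: [0.4, -0.1, -0.5]
opening: 0.101
grip_force: 0.0
clock: 13.15
eef_pos: [0.4939, 0.1399, 0.1005]
tcp_rot: [1.36, 2.831, 0.001]
force: [0.3, 0.4, 0.7]
opening: 0.099
grip_force: 0.0
[ 2.73131841e-01  3.65593228e-01  1.98581165e+00 -9.75172064e-05
  7.89471993e-01 -3.99552832e-01] [-6.23141622e-01  7.82108945e-01 -3.42268540e-04] [0.49393471 0.13990099 0.10044721]
77 [0.46911916 0.16645497 0.04654113] [0.49129024 0.14582014 0.11433179] knob in tool [36.3 -2.9 53.9] [  6.3   1.6 -13.9]
pivot in tool [31.  81.1 60.5] model knob [30.2 -2.3 60.4]
```

```bash
python3 -m crank '[{"fingers":-0.8,"dx":0,"dy":-0.002,"dz":0.03,"spin":0},{"fingers":-0.8,"dx":0,"dy":0,"dz":0.028,"spin":0},{"fingers":-0.8,"dx":0.005,"dy":0,"dz":0,"spin":0},{"fingers":-0.8,"dx":0.004,"dy":0,"dz":0,"spin":0},{"fingers":-0.8,"dx":0.003,"dy":0,"dz":0,"spin":0},{"fingers":-0.8,"dx":0.001,"dy":0,"dz":0,"spin":0},{"fingers":-0.8,"dx":0,"dy":0,"dz":0,"spin":0}]'
python3 - <<'E'
from m import *
print(tool([*PV,.04]),ctrl.get_state()['force'])
E
```

```text
clock: 14.08
eef_pos: [0.4847, 0.1489, 0.0428]
tcp_rot: [1.358, 2.832, 0.001]
force: [1.3, -0.4, 1.0]
opening: 0.099
grip_force: 0.0
[17.9 82.8  2.8] [ 1.28015872 -0.40695564  0.9872079 ]
```

Tool and knob are essentially in contact, with the pivot at (18, 83) mm in the tool frame. Each 5° row of the arc is therefore dx 7.3, dy -1.2 mm.

```bash
python3 -m crank '[{"fingers":-0.8,"dx":0.0073,"dy":-0.0012,"dz":0,"spin":5},{"fingers":-0.8,"dx":0.0073,"dy":-0.0012,"dz":0,"spin":5},{"fingers":-0.8,"dx":0.0073,"dy":-0.0012,"dz":0,"spin":5},{"fingers":-0.8,"dx":0.0073,"dy":-0.0012,"dz":0,"spin":5},{"fingers":-0.8,"dx":0,"dy":0,"dz":0,"spin":0}]'
python3 - <<'E'
from m import *
print(tool([*PV,.04]),ctrl.get_state()['force'])
snap('scene','s7'); print(knob(load('s7')),'knob in tool',tool(knob(load('s7'))[1]))
E
```

```text
clock: 14.7
eef_pos: [0.4652, 0.1713, 0.0424]
tcp_rot: [1.828, 2.555, 0.0]
force: [0.1, 0.2, -0.6]
opening: 0.098
grip_force: 0.0
[17.6 83.   2.5] [ 0.11751981  0.19521955 -0.55350934]
(np.int64(79), array([0.45590099, 0.19189837, 0.04507997]), array([0.46365554, 0.17154201, 0.02732938])) knob in tool [22.7 -2.3 -2.7]
```

```bash
python3 -m crank '[{"fingers":-0.8,"dx":0.0073,"dy":-0.0012,"dz":0,"spin":5},{"fingers":-0.8,"dx":0.0073,"dy":-0.0012,"dz":0,"spin":5},{"fingers":-0.8,"dx":0.0073,"dy":-0.0012,"dz":0,"spin":5},{"fingers":-0.8,"dx":0.0073,"dy":-0.0012,"dz":0,"spin":5},{"fingers":-0.8,"dx":0.0073,"dy":-0.0012,"dz":0,"spin":5},{"fingers":-0.8,"dx":0.0073,"dy":-0.0012,"dz":0,"spin":5},{"fingers":-0.8,"dx":0.0073,"dy":-0.0012,"dz":0,"spin":5},{"fingers":-0.8,"dx":0.0073,"dy":-0.0012,"dz":0,"spin":5}]'
python3 -m crank '[{"fingers":-0.8,"dx":0.0073,"dy":-0.0012,"dz":0,"spin":5},{"fingers":-0.8,"dx":0.0073,"dy":-0.0012,"dz":0,"spin":5},{"fingers":-0.8,"dx":0.0073,"dy":-0.0012,"dz":0,"spin":5},{"fingers":-0.8,"dx":0.0073,"dy":-0.0012,"dz":0,"spin":5},{"fingers":-0.8,"dx":0.0073,"dy":-0.0012,"dz":0,"spin":5},{"fingers":-0.8,"dx":0.0073,"dy":-0.0012,"dz":0,"spin":5},{"fingers":-0.8,"dx":0.0073,"dy":-0.0012,"dz":0,"spin":5},{"fingers":-0.8,"dx":0,"dy":0,"dz":0,"spin":0}]'
python3 - <<'E'
from m import *
s=ctrl.get_state(); T=Ro.from_rotvec(s['tcp_rot']).as_matrix()[:,0]
print(tool([*PV,.04]),s['force'],'deg to shut',np.degrees(np.arctan2(T[1],T[0])-Y), knob_ if 0 else '')
snap('scene','s8'); print(knob(load('s8'))[:2],tool(knob(load('s8'))[1]))
E
```

```text
clock: 15.75
eef_pos: [0.4544, 0.2278, 0.0422]
tcp_rot: [2.594, 1.773, -0.001]
force: [-1.8, -1.4, 1.5]
opening: 0.104
grip_force: 0.7
clock: 16.75
eef_pos: [0.478, 0.2736, 0.0422]
tcp_rot: [-3.005, -0.915, -0.0]
force: [0.3, 0.2, -0.5]
opening: 0.09
grip_force: 0.0
[17.  82.4  2.2] [ 0.28765184  0.23822336 -0.52599593] deg to shut 25.282440840275108 
(np.int64(58), array([0.48809726, 0.28828643, 0.04326093])) [16.8 -6.6 -1. ]
```

```bash
python3 -m crank '[{"fingers":-0.8,"dx":0.0073,"dy":-0.0012,"dz":0,"spin":5},{"fingers":-0.8,"dx":0.0073,"dy":-0.0012,"dz":0,"spin":5},{"fingers":-0.8,"dx":0.0073,"dy":-0.0012,"dz":0,"spin":5},{"fingers":-0.8,"dx":0.0044,"dy":-0.0008,"dz":0,"spin":3},{"fingers":-0.8,"dx":0.0029,"dy":-0.0005,"dz":0,"spin":2},{"fingers":-0.8,"dx":0.0015,"dy":-0.0003,"dz":0,"spin":1},{"fingers":-0.8,"dx":0,"dy":0,"dz":0,"spin":0}]'
python3 -m crank '[{"fingers":-0.8,"dx":0.0015,"dy":-0.0003,"dz":0,"spin":1},{"fingers":-0.8,"dx":0.0015,"dy":-0.0003,"dz":0,"spin":1},{"fingers":-0.8,"dx":0,"dy":0,"dz":0,"spin":0}]'
python3 -m crank '[{"fingers":-0.8,"dx":0.0015,"dy":-0.0003,"dz":0,"spin":1},{"fingers":-0.8,"dx":0,"dy":0,"dz":0,"spin":0}]'
python3 - <<'E'
from m import *
s=ctrl.get_state(); T=Ro.from_rotvec(s['tcp_rot']).as_matrix()[:,0]
print(tool([*PV,.04]),s['force'],'deg to shut',np.degrees(np.arctan2(T[1],T[0])-Y))
E
```

```text
clock: 17.68
eef_pos: [0.503, 0.2912, 0.0422]
tcp_rot: [3.122, 0.35, -0.0]
force: [-1.2, -0.3, -0.3]
opening: 0.096
grip_force: 0.3
clock: 18.05
eef_pos: [0.506, 0.2927, 0.0423]
tcp_rot: [-3.128, -0.294, -0.0]
force: [-0.6, -0.6, 0.2]
opening: 0.101
grip_force: 0.3
clock: 18.3
eef_pos: [0.5074, 0.2933, 0.0423]
tcp_rot: [-3.13, -0.267, -0.0]
force: [-0.3, -0.3, -0.2]
opening: 0.099
grip_force: 0.4
[16.9 82.6  2.3] [-0.27498272 -0.31519079 -0.17651225] deg to shut 1.1482809259675326
```

```bash
python3 -m crank '[{"fingers":-0.8,"dx":0.001,"dy":0,"dz":0,"spin":1},{"fingers":-0.8,"dx":0.001,"dy":0,"dz":0,"spin":0},{"fingers":-0.8,"dx":0,"dy":0,"dz":0,"spin":0}]'
python3 -m crank '[{"fingers":-0.8,"dx":0.001,"dy":0,"dz":0,"spin":0},{"fingers":-0.8,"dx":0.001,"dy":0,"dz":0,"spin":0},{"fingers":-0.8,"dx":0,"dy":0,"dz":0,"spin":0}]'
python3 -m crank '[{"fingers":-0.8,"dx":0.001,"dy":0,"dz":0,"spin":0},{"fingers":-0.8,"dx":0,"dy":0,"dz":0,"spin":0}]'
```

```text
clock: 18.68
eef_pos: [0.5089, 0.2935, 0.0422]
tcp_rot: [3.132, 0.24, -0.001]
force: [-4.2, 0.8, 1.7]
opening: 0.1
grip_force: 2.2
clock: 19.05
eef_pos: [0.5094, 0.2935, 0.042]
tcp_rot: [3.132, 0.24, -0.006]
force: [-9.2, 2.5, 4.4]
opening: 0.1
grip_force: 5.1
clock: 19.3
eef_pos: [0.5096, 0.2935, 0.042]
tcp_rot: [3.131, 0.24, -0.008]
force: [-13.4, 3.2, 6.1]
opening: 0.102
grip_force: 6.5
```

```bash
python3 -m crank '[{"fingers":-0.8,"dx":0.001,"dy":0,"dz":0,"spin":0},{"fingers":-0.8,"dx":0.001,"dy":0,"dz":0,"spin":0},{"fingers":-0.8,"dx":0,"dy":0,"dz":0,"spin":0},{"fingers":-0.8,"dx":0,"dy":0,"dz":0,"spin":0}]'
python3 -m crank '[{"fingers":-0.8,"dx":-0.012,"dy":0,"dz":0,"spin":0},{"fingers":-0.8,"dx":-0.02,"dy":0,"dz":0,"spin":0},{"fingers":-0.8,"dx":-0.02,"dy":0,"dz":-0.03,"spin":0},{"fingers":-0.8,"dx":-0.01,"dy":0,"dz":-0.05,"spin":0},{"fingers":-0.8,"dx":0,"dy":0,"dz":-0.05,"spin":0},{"fingers":-0.8,"dx":0,"dy":0,"dz":0,"spin":0}]'
python3 - <<'E'
from m import *
snap('wrist','w9')
c=load('w9'); k,cc,b=knob(c); P=comp(ray(c,[(0,0)],.05)) if 0 else None
i=c['im'].astype(int); m=(i[...,0]>110)&(i[...,1]<70)&(i[...,2]<70)&(np.abs(cloud(c)[...,2]-.0525)<.005)
v,u=np.nonzero(m); p=ray(c,[(u.mean(),v.mean())],.0525)[0,:2]
d=p-PV; print(u.mean(),v.mean(),p,np.linalg.norm(d),'theta',np.arctan2(d[1],d[0])-Y-np.pi/2)
cv2.imwrite('pics/c9.png',c['im'][:,:,::-1])
E
```

```text
clock: 19.8
eef_pos: [0.5099, 0.2935, 0.0417]
tcp_rot: [3.131, 0.239, -0.013]
force: [-18.8, 2.1, 10.2]
opening: 0.098
grip_force: 9.6
clock: 20.55
eef_pos: [0.4557, 0.2862, 0.1765]
tcp_rot: [-3.129, -0.24, -0.013]
force: [0.1, 0.6, -0.5]
opening: 0.101
grip_force: 0.0
319.9830508474576 103.08474576271186 [0.51965036 0.29502141] 0.08241309396287881 theta 0.07578126616670255
```

View pics/c9.png

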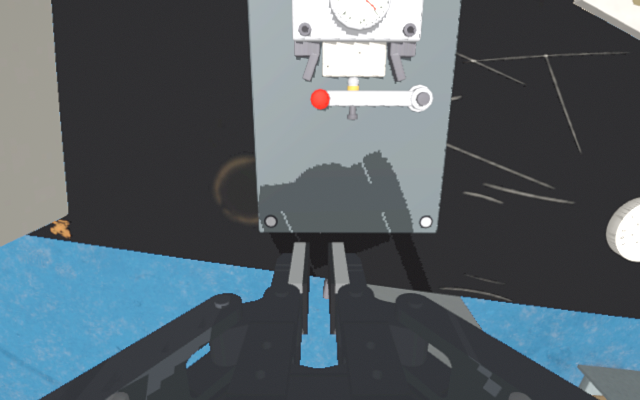

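The last view shows the bar lying across behind the block, with the knob at (320,99), the pivot at (423,98) and the screw touching the block at (353,80). My red mask included the knob's side, so I'll measure the bar's angle directly.

```bash
python3 - <<'E'
from m import *
c=load('w9'); g=c['im'].min(2).astype(int)
cols=np.r_[333:347,361:405]; ed=[]
for u in cols:
    v=np.nonzero(g[85:112,u]>140)[0]+85; ed.append((u,v.mean()))
W=ray(c,ed,.0225)[:,:2]; vx,vy,_,_=cv2.fitLine((W*1000).astype(np.float32),cv2.DIST_HUBER,0,.01,.01).ravel()
a=np.arctan2(vy,vx); print('bar theta',(a-Y-np.pi/2+np.pi/2)%np.pi-np.pi/2)
S=ray(c,[(270.5,221),(426,221.5)],.013)[:,:2]; d=S[0]-S[1]; print('screw line vs Y',np.arctan2(d[1],d[0])-np.pi/2-Y)
print('knob top',comp(ray(c,[(320,99)],.0525)), 'block near edge',comp(ray(c,[(325,76),(384,76)],.024)),'tips',comp(ray(c,[(308,79),(402,79)],.02)))
E
```

```text
bar theta 0.0060482025
screw line vs Y 0.0007548265508000862
knob top [[-5.34289683 26.14776265]] block near edge [[ 11.64652266  22.19176573]
 [ 11.91464231 -24.77980482]] tips [[  9.43345553  35.85374501]
 [  9.86781382 -40.22663031]]
```

The bar angle is 0.006 rad, so the latch is shut. The block is home and the robot is clear, so I'm handing in.

```bash
python3 -c "
from bench import ctrl; print(ctrl.finish_job())"
```

```text
the job is handed in; nothing more can be done
None
```

I handed the job in at about 21 s of the 69 s allowed: the block was pushed home against the stop bar and the latch measured shut at about 0.006 rad; the hand-in returned no verdict.

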